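# Swing the locating arm over the planet carrier and set its pin

### The arm

A 6-joint arm with a two-finger parallel gripper is mounted at the origin on the work surface. World frame = base frame: x ahead of the robot, y to its left, z up, the work surface at z = 0. Lengths are in m, angles in rad, forces in N, time in s.
With the tool pointing down it reaches from about 0.35 to 0.725 m from the base axis. Payload 6 kg.
Tool frame: the origin (TCP) lies on the centre line of the jaws, within the pads' length; the fingertips stand 17 mm ahead of it and the grasp point (between the pads) lies 2 mm behind it; z points along the fingers, y is the line along which they close (so a half turn about z gives the same grasp; the last joint's range is limited). The gripper opens to 85 mm and grips with 20 to 120 N. Pads are 22 mm wide; open, the fingers measure 114 mm over their backs; the gripper's body (76 mm by 85 mm) begins 54 mm behind the grasp point. The pads swing forward as they close: fully open they stand 13 mm farther back than shut.
Start: joints at [0.334, 0.04, 0.085, 0, -1.615, -0.334], TCP at [0.6, 0, 0.248] pointing down, gripper open.
Joint ranges: [-2.56, 2.56], [-1.29, 2.01], [-1.08, 1.49], [-3.29, 1.98], [-2.81, -0.18], [-2.99, 2.99]. Speed limits (rad/s): [2.57, 2.57, 3.01, 3.14, 3.14, 3.14].

### API

Orientations are given as [roll, pitch, yaw] about the fixed x, y, z axes, in that order (R = Rz(yaw) Ry(pitch) Rx(roll)).
In Python, from workcell import monitor, optics, workorder gives the robot as it stands.
- The arm moves only by the tool play_rows, never from a script. Its argument "increments" is a list of rows, each a list of 3 entries, a list of its own where there are three numbers: the opening, from 0 (shut) to 1 (fully open), then the shift along the tool's x, y, z in cm, then the turn about the tool's z in rad. In form: [[grip, [dx, dy, dz], yaw], ...]. A call has 1 to 12 rows; each row shifts and turns the commanded pose from where the row before left it, along the tool's axes as they then stand; what a row does not reach is not made up. A row lasts 1/8 s, in which the tool goes at most 62.5 mm and 10.7 degrees, less where a joint would pass 70% of its speed; a pose out of reach is approached as far as the arm can. A call with a gripper value outside its range is refused whole. The fingers move at their own pace and stop on an object; the grip force is fixed at half the most. Time passes only in rows, so rows that do not move let the fingers close. It gives the time, the measured TCP pose, the force, the opening and the grip force at its end, in the units of the state.
- monitor.sense(): the state, without advancing time (a new reading comes with each control period).
- optics.snapshot(name): name is "scene" or "side" or "wrist"; returns the picture (480x640x3 uint8, red, green, blue); there is no depth.
- optics.camera_params(name): a dict with "mtx" (3x3 intrinsics, pixels), "extrinsics" (4x4, takes a point from world to camera coordinates). Camera axes: x right, y down, z forward; pixel columns grow to the right and rows downward; lengths in m; the calibration is good to about 2 mm. A picture is of the moment at which its call begins: read the wrist's pose just before it. camera_params takes no time and is no camera call; for the wrist camera it gives the pose at the moment of the call.
- workorder.finish_job(): hands the job in; it is judged then, once.
The state is a dict: "clock": time; "joint_pos": joint angles; "qvel": joint speeds; "joint_efforts": joint torques, N m; "tool_pos": TCP position; "tcp_rot": TCP orientation; "ft_force": force on the tool from outside, world axes, zero at the start; "moment": the same for the moment, N m; "finger_gap": opening from 0.0 (shut) to 1.0 (fully open); "finger_force": force on a finger pad.
Only numpy, scipy, OpenCV 4.12 (cv2) and the standard library are available. Lean on these libraries where they do the work, as an engineer would, in place of code of your own. Each camera call takes 0.05 s, during which the arm holds its last target. There are 200 camera calls.

### The job

With the fingertips, push the swing arm round past its first detent until it is fully home at the second stop, over the planet carrier in its nest. Only then press the knob of the locating pin down until the pin latches in the carrier's centre bore, and let go. Leave the carrier in its nest, and do not disturb the gears, the ceramic block and the tools.

Things in the scene. Friction and masses are not known exactly. Their poses are not given: they have to be found in the camera images.
- swing_arm (a joint): Swing arm's angle (rad) about its upright pivot: 0 parked, 0.60 first detent (clicks in, stays), 1.15 second stop. Grows CLOCKWISE seen from above. Slight friction (0.08 N m), plus three spring-roller lobes, at 0.30-0.60, 0.60-0.90 and 0.91-1.06, each taking up to 1.2 N m (11 N at 108 mm). Past 1.06 the roller drives the arm on to the second stop and keeps it there; left short of that it does not go home.
- fixture: Steel base plate, 260 x 380 x 15 mm, bolted to the worktop at varying place and yaw; origin at the centre of its underside, z up. In its axes: arm pivot at x 20, y -85 mm; nest centre at x 20, y 75 mm; stop post 26 x 28 mm, 88 mm high, at x 56, y -10 mm; detent plunger housing 34 x 36 mm, 77 mm high, at x 20, y -164 mm.
- pivot_point (a point): Fixed point on the swing arm's pivot axis, at the arm's mid-height, 87 mm above the worktop. Axes are the base plate's, z up: at the second stop the arm points along +y, with its tip over the carrier, 160 mm away.
- push_face (a point): Middle of the swing arm's trailing side face, 115 mm from the pivot axis, 87 mm above the worktop. Steel bar 30 mm wide, 22 mm high (76 to 98 mm above the worktop); hub of 54 mm diameter at the pivot, upright bush of 38 mm diameter (68 to 102 mm up) at the tip, 160 mm out. Axes turn with the arm: x outward along it, y out of this face (push along -y to turn it to its second stop), z up.
- locating_pin (a joint): Downward travel (m) of the spring locating pin in the bush at the arm's tip: 0 up, 0.026 fully down on its stop. A light spring returns it (1 to 2 N). From about 0.018 a ball latch resists (up to about 7 N in all); past 0.0225 it snaps over and holds the pin fully down when let go. Let go sooner, it springs up.
- knob_top (a point): Centre of the flat top of the locating pin's round black knob: 32 mm diameter (flat part 26 mm), 13 mm thick; 142 mm above the worktop with the pin up, 116 mm with it down. On the pin's axis, 160 mm from the pivot axis.
- pin_tip (a point): Lower end of the round steel locating pin (16 mm diameter, tapered nose): 58 mm above the worktop when up, 32 mm when down.
- carrier_bore (a point): Centre of the upper rim of the planet carrier's centre bore (20 mm diameter, through), 43 mm above the worktop; z up. The carrier is a loose aluminium disc, 112 mm diameter, 16 mm thick, with a low rim round the bore and three upright steel planet pins (10 mm diameter, tops 54 mm up) 37 mm from its centre. It sits with 1 mm play in a three-lug nest, at any yaw.
- planet0: A brass planet gear, 40 mm outside diameter, 14 mm wide, lying flat on the base plate; origin at the centre of its underside. One of three alike. A bystander.
- planet1: A brass planet gear, 40 mm outside diameter, 14 mm wide, lying flat on the base plate; origin at the centre of its underside. One of three alike. A bystander.
- planet2: A brass planet gear, 40 mm outside diameter, 14 mm wide, lying flat on the base plate; origin at the centre of its underside. One of three alike. A bystander.
- sun_gear: Black steel sun gear with a hub, 34 mm outside diameter, 34 mm high in all, standing on the base plate; origin at the centre of its underside. A bystander.
- align_block: White ceramic alignment block, 36 x 60 x 36 mm high, with a slot across its top, on the base plate; origin at the centre of its underside. A bystander.
- mallet: Hammer about 260 mm long lying on the worktop beside the base plate. A bystander.
- driver: Screwdriver 200 mm long lying on the worktop beside the base plate. A bystander.
- plug_gauge: Steel plug gauge, 32 mm diameter, 95 mm high, standing on the worktop beside the base plate; origin at the centre of its underside. A bystander.
There are look-alikes about, which are no part of the job. Of the things like the part that bears carrier_bore, leave any that is brown, orange or yellow; of the rest the smaller one is meant.

How it is judged:
By the outcome, as a careful person would: the job done as asked, in the order asked, and still so for the second after the job is handed in, with the robot touching nothing.
It also fails if it takes over 48 s, if anything falls off the work surface, if the arm or the gripper's body presses on something with over 40 N, if the wrist force passes 120 N, or if a joint passes its speed limit or range.

## Working session

There is one attempt and no reset: what is moved stays moved. The work goes in short steps, Python scripts to look and compute and a tool call to move; the robot and the scene stay as the last step left them, time stands still between calls to the robot, and variables do not carry over. Pictures are saved under pics/ and viewed, at most 10 in all, crops included, and the job is handed in when it is done.

Besides the shell and the picture viewer there is one more tool, called after "Call:" by a JSON object that holds its "name" and its "arguments". play_rows: Moves the arm, as the interface text tells. Its arguments: {"type":"object","properties":{"increments":{"type":"array"}},"required":["increments"]}

```bash
mkdir -p pics
python3 - <<'E'
from workcell import monitor, optics
import cv2
print(monitor.sense())
for n in("scene","side"):
    cv2.imwrite(f"pics/{n}0.png",optics.snapshot(n)[:,:,::-1]); p=optics.camera_params(n); print(n,p)
E
```

```text
{'clock': 0.0, 'joint_pos': array([ 3.33682539e-01,  4.08181424e-02,  8.37947626e-02, -4.57389409e-04,
       -1.61548286e+00, -3.33700106e-01]), 'qvel': array([-6.73920532e-04, -7.83705591e-05, -9.35634234e-04,  1.59743716e-04,
        1.04421628e-03, -1.75828122e-03]), 'joint_efforts': array([-7.27207535e-04, -3.68200672e+01,  3.47413230e+01,  6.93227157e+00,
       -5.48646509e-03, -9.47124363e-06]), 'tool_pos': array([5.99703777e-01, 7.24919643e-05, 2.47267642e-01]), 'tcp_rot': array([ 3.13982739e+00, -1.28306246e-04, -1.57079374e+00]), 'ft_force': array([-0.77144826, -0.27358087, -0.10988554]), 'moment': array([-0.00830367,  0.0112839 ,  0.01428989]), 'finger_force': 0.0, 'finger_gap': 1.0011583273133267}
scene {'mtx': array([[490.39372194,   0.        , 323.18148615],
       [  0.        , 490.39372194, 243.60103944],
       [  0.        ,   0.        ,   1.        ]]), 'extrinsics': array([[-0.74593587,  0.66587963, -0.01356451,  0.3031452 ],
       [ 0.5513429 ,  0.6059471 , -0.57345367, -0.21190929],
       [-0.37363175, -0.43523836, -0.81912568,  1.26842288],
       [ 0.        ,  0.        ,  0.        ,  1.        ]])}
side {'mtx': array([[465.21483652,   0.        , 315.8530919 ],
       [  0.        , 465.21483652, 236.38298095],
       [  0.        ,   0.        ,   1.        ]]), 'extrinsics': array([[-0.83341988, -0.55261574,  0.00520985,  0.41590522],
       [-0.2784004 ,  0.41168483, -0.86776081,  0.20412677],
       [ 0.47739346, -0.72465953, -0.49695477,  0.81911252],
       [ 0.        ,  0.        ,  0.        ,  1.        ]])}
```

View pics/scene0.png

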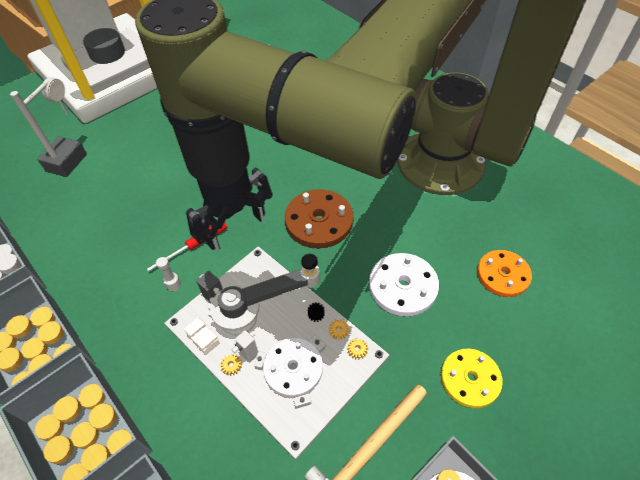

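View pics/side0.png

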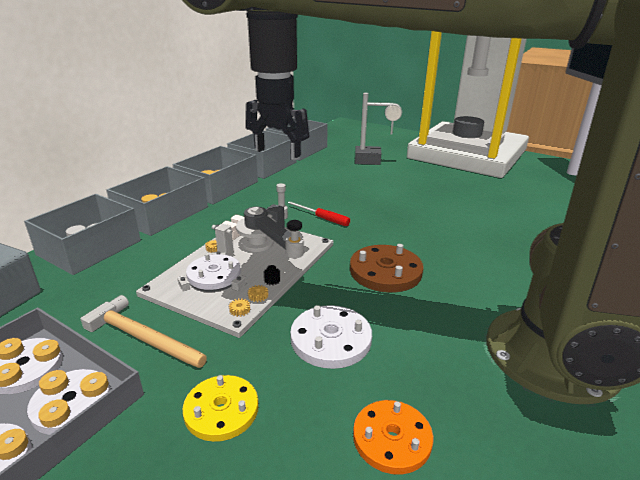

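The scene picture shows five possible carriers: white in the nest at (293,367), a larger white one at (404,283), brown at (319,217), orange at (505,272) and yellow at (472,377). By the description I want the white one in the nest. The arm's pivot is at (232,298) and the knob at (309,262).

```bash
cat > h.py <<'E'
import numpy as np
from workcell import monitor, optics
from scipy.optimize import least_squares
def proj(n,P,p=None):
    p=p or optics.camera_params(n); P=np.atleast_2d(P); c=P@p["extrinsics"][:3,:3].T+p["extrinsics"][:3,3]
    q=c@p["mtx"].T; return q[:,:2]/q[:,2:]
def back(n,uv,z,p=None):
    p=p or optics.camera_params(n); E=p["extrinsics"]; R=E[:3,:3]; o=-R.T@E[:3,3]
    d=R.T@np.linalg.inv(p["mtx"])@np.array([*uv,1.]); return o+d*(z-o[2])/d[2]
def w(v,x,y,z):
    c,s=np.cos(v[2]),np.sin(v[2]); return np.array([v[0]+c*x-s*y,v[1]+s*x+c*y,z])
E
python3 - <<'E'
from h import *
import cv2
for uv in [(258,247),(165,322),(296,458),(388,353)]: print(uv,back("scene",uv,.015).round(4))
for uv in [(137,293),(238,333),(334,240)]: print('side',uv,back("side",uv,.015).round(4))
print('pivot',back("scene",(232,296),.1).round(4),'knob',back("scene",(309,260),.142).round(4),'bore',back("scene",(293,365),.043).round(4),'side knob',back("side",(294,225),.142),'bore',back("side",(212,268),.043))
im=cv2.imread("pics/scene0.png")[230:470,140:460]
cv2.imwrite("pics/c.png",cv2.resize(im,None,fx=2.5,fy=2.5,interpolation=cv2.INTER_CUBIC))
E
```

```text
(258, 247) [ 0.5181 -0.0949  0.015 ]
(165, 322) [ 0.772  -0.0746  0.015 ]
(296, 458) [0.7395 0.3029 0.015 ]
(388, 353) [0.4832 0.276  0.015 ]
side (137, 293) [0.7289 0.306  0.015 ]
side (238, 333) [0.4799 0.2822 0.015 ]
side (334, 240) [ 0.511  -0.0974  0.015 ]
pivot [0.6521 0.016  0.1   ] knob [0.5065 0.0746 0.142 ] bore [0.6419 0.1801 0.043 ] side knob [0.49625159 0.08412066 0.142     ] bore [0.63603699 0.18465176 0.043     ]
```

View pics/c.png

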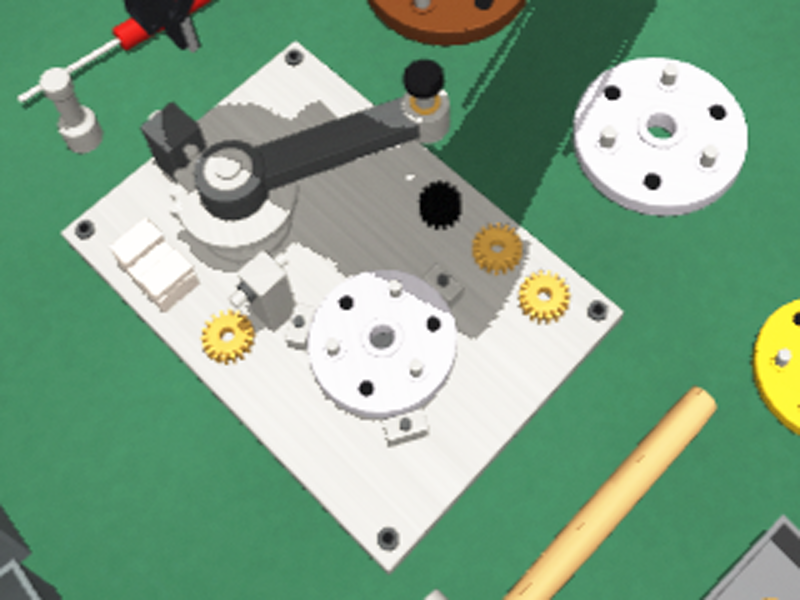

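```bash
cat >> h.py <<'E'
def fit(obs,v0=(.626,.1025,.086)):
    cams={n:optics.camera_params(n) for n in {o[0] for o in obs}}
    return least_squares(lambda v:np.concatenate([(proj(n,w(v,*P),cams[n])[0]-uv) for n,uv,P in obs]),v0,x_scale=(.01,.01,.05),loss="soft_l1",f_scale=2)
E
python3 - <<'E'
from h import *
z=.015
tip=(.02-.16*np.sin(1.15),-.085+.16*np.cos(1.15),.142)
obs=[("scene",(258,247),(-.13,-.19,z)),("scene",(165,322),(.13,-.19,z)),("scene",(296,458),(.13,.19,z)),("scene",(388,353),(-.13,.19,z)),
("side",(137,293),(.13,.19,z)),("side",(238,332),(-.13,.19,z)),("side",(334,240),(-.13,-.19,z)),
("scene",(309.5,259.5),tip),("scene",(293,365),(.02,.075,.043)),("side",(293.5,225),tip),("side",(212,268),(.02,.075,.043))]
r=fit(obs);v=r.x;print(v,r.fun.reshape(-1,2).round(1).tolist())
for n,P in dict(pivot=(.02,-.085,.1),knobpark=tip,bore=(.02,.075,.043)).items(): print(n,w(v,*P).round(4))
a=v[2]+np.pi/2+1.15;u=np.array([np.cos(a),np.sin(a)]);nn=np.array([-u[1],u[0]]);print(np.degrees(a),"approach",w(v,.02,-.085,0)[:2]+.1*u+.045*nn, "turn",np.pi-a)
E
```

```text
[0.62713704 0.1030306  0.08863685] [[0.5, -1.7], [-0.6, 0.4], [0.2, 0.5], [2.6, 0.9], [-2.6, -2.3], [0.2, 0.4], [-1.1, -0.5], [-0.0, -1.2], [0.4, -0.8], [1.1, -3.2], [0.2, -1.8]]
pivot [0.6546 0.0201 0.1   ]
knobpark [0.5033 0.0723 0.142 ]
bore [0.6404 0.1795 0.043 ]
160.96866370858774 approach [0.54537493 0.0102029 ] turn 0.33215947933943113
```

Call:
{"name": "play_rows", "arguments": {"increments": [[0,[-1.0,2.7,0],0],[0,[0,2.7,0],0],[0,[0,0,0],0.166],[0,[0,0,0],0.166],[0,[0,0,4],0],[0,[0,0,4],0],[0,[0,0,3],0],[0,[0,0,0],0],[0,[0,0,0],0]]}}

```text
clock: 1.23
tool_pos: [0.5466, 0.01, 0.1399]
tcp_rot: [-3.14, 0.0, -1.903]
ft_force: [-0.2, -0.5, 0.2]
finger_gap: -0.0
finger_force: 0.0
```

Run:
```python
from h import *
import cv2
s=monitor.sense();print(s["tool_pos"],s["tcp_rot"],s["joint_pos"],s["finger_gap"])
a=optics.snapshot("wrist");b=optics.snapshot("side")[150:350,150:450]
b=cv2.resize(b,None,fx=1.6,fy=1.6); a=cv2.resize(a,(427,320))
cv2.imwrite("pics/d.png",cv2.resize(np.hstack([a,b]),(800,282))[:,:,::-1])
```

```text
[0.5465929  0.00995224 0.13985178] [-3.13992120e+00  3.43600591e-04 -1.90266228e+00] [ 3.86417412e-01 -8.92242685e-02 -2.39816942e-01  8.51085018e-04
 -1.41871909e+00 -7.18411965e-01] -0.00045462451689950263
```

View pics/d.png

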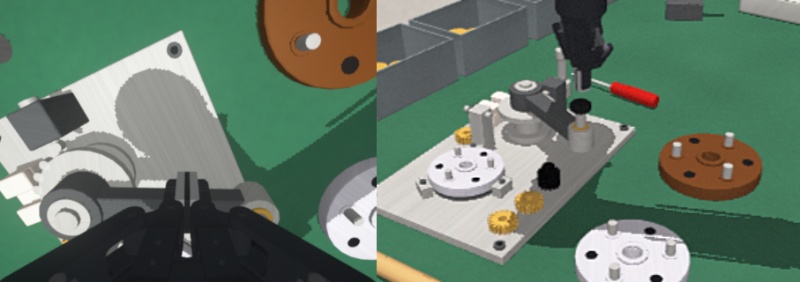

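The wrist view shows the shut fingers behind the bar, at about (185,180) between the hub and the bush. The side view confirms they are above and behind the trailing face. I'll descend.

Call:
{"name": "play_rows", "arguments": {"increments": [[0,[0,0,2.0],0],[0,[0,0,1.8],0],[0,[0,0,0],0]]}}

```text
clock: 1.7
tool_pos: [0.5446, 0.0097, 0.0976]
tcp_rot: [3.138, -0.002, -1.903]
ft_force: [0.4, -0.1, 0.5]
finger_gap: -0.001
finger_force: 0.0
```

Call:
{"name": "play_rows", "arguments": {"increments": [[0,[-0.7,0,0],0],[0,[-0.6,0,0],0],[0,[-0.3,0,0],0],[0,[-0.3,0,0],0],[0,[0,0,0],0]]}}

```text
clock: 2.33
tool_pos: [0.5522, 0.0282, 0.1003]
tcp_rot: [3.142, -0.0, -1.903]
ft_force: [0.4, 0.0, 0.1]
finger_gap: 0.003
finger_force: 0.0
```

Call:
{"name": "play_rows", "arguments": {"increments": [[0,[-1.01,0.21,0],0.1],[0,[-1.01,0.21,0],0.1],[0,[-1.01,0.21,0],0.1],[0,[-1.01,0.21,0],0.1],[0,[0,0,0],0]]}}

```text
clock: 2.95
tool_pos: [0.5633, 0.0671, 0.1001]
tcp_rot: [3.142, -0.001, -2.304]
ft_force: [0.6, 0.3, 0.8]
finger_gap: 0.0
finger_force: 0.0
```

```bash
cat >> h.py <<'E'
def armframe(v):
    s=monitor.sense(); d=s["tool_pos"][:2]-w(v,.02,-.085,0)[:2]
    n=s["tcp_rot"][2]; x=np.array([np.cos(n),np.sin(n)]); y=np.array([x[1],-x[0]])
    # tool x,y rel. to pivot, tool's swing angle, force along tool x,y
    return d@x,d@y, v[2]+1.15-np.pi/2 - n - np.pi/2+np.pi/2, s["ft_force"][:2]@x, s["ft_force"][:2]@y,s["tool_pos"][2]
V=(.62714,.10303,.08864)
E
python3 - <<'E'
from h import *
print(armframe(V), monitor.sense()["tcp_rot"])
E
```

```text
(np.float64(0.026136954970812674), np.float64(0.09926823795952648), np.float64(1.9713682604376042), np.float64(-0.6215725441151579), np.float64(-0.3092725819758662), np.float64(0.1001185388569891)) [ 3.14158180e+00 -8.25049703e-04 -2.30352459e+00]
```

Run:
```python
from h import *
import cv2
a=optics.snapshot("wrist");b=optics.snapshot("scene")[200:350,180:380]
cv2.imwrite("pics/e.png",np.hstack([cv2.resize(a,(400,300)),cv2.resize(b,(400,300))])[:,:,::-1])
```

```text
(no output)
```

View pics/e.png

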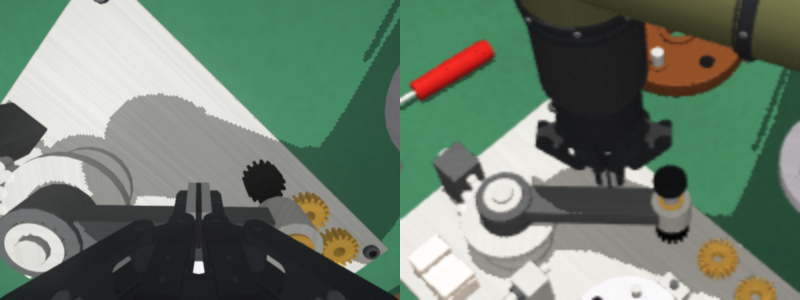

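The bar has turned with the fingers to about 0.3 rad, with the fingers on its trailing face near (600,175). I'll go on.

Call:
{"name": "play_rows", "arguments": {"increments": [[0,[-1.01,0.21,0],0.1],[0,[-1.01,0.21,0],0.1],[0,[-1.01,0.21,0],0.1]]}}

```text
clock: 3.42
tool_pos: [0.5791, 0.0901, 0.1003]
tcp_rot: [-3.141, -0.009, -2.606]
ft_force: [-16.4, -10.2, 9.1]
finger_gap: 0.001
finger_force: 8.5
```

Call:
{"name": "play_rows", "arguments": {"increments": [[0,[-1.01,0.21,0],0.1],[0,[-1.01,0.21,0],0.1]]}}

```text
clock: 3.68
tool_pos: [0.5972, 0.1054, 0.1003]
tcp_rot: [3.142, -0.001, -2.805]
ft_force: [-1.5, -0.7, -0.2]
finger_gap: -0.004
finger_force: 0.8
```

Call:
{"name": "play_rows", "arguments": {"increments": [[0,[-1.01,0.21,0],0.1],[0,[-1.01,0.21,0],0.1]]}}

```text
clock: 3.92
tool_pos: [0.614, 0.1148, 0.1003]
tcp_rot: [-3.141, -0.004, -3.005]
ft_force: [-4.3, -2.8, 1.9]
finger_gap: 0.003
finger_force: 2.5
```

Run:
```python
from h import *
print(armframe(V))
```

```text
(np.float64(0.027369429812485125), np.float64(0.09931969676781889), np.float64(2.673024537266918), np.float64(4.628104492826078), np.float64(-2.1660306591608753), np.float64(0.1002686189480126))
```

Call:
{"name": "play_rows", "arguments": {"increments": [[0,[-0.5,0.1,0],0.05],[0,[-0.3,0,0],0],[0,[0,0,0],0]]}}

```text
clock: 4.3
tool_pos: [0.6205, 0.1172, 0.1002]
tcp_rot: [-3.141, -0.007, -3.051]
ft_force: [-15.2, 0.0, 7.2]
finger_gap: 0.0
finger_force: 7.6
```

Call:
{"name": "play_rows", "arguments": {"increments": [[0,[-0.3,0,0],0],[0,[0,0,0],0]]}}

```text
clock: 4.55
tool_pos: [0.6206, 0.1171, 0.1002]
tcp_rot: [-3.14, -0.013, -3.051]
ft_force: [-29.2, 1.0, 15.8]
finger_gap: 0.002
finger_force: 14.7
```

Run:
```python
from h import *
import cv2
print(armframe(V))
a=optics.snapshot("wrist");b=optics.snapshot("scene")[220:400,180:420]
cv2.imwrite("pics/f.png",np.hstack([cv2.resize(a,(400,300)),cv2.resize(b,(400,300))])[:,:,::-1])
```

```text
(np.float64(0.025029295999990514), np.float64(0.09968611030294626), np.float64(2.718809456473652), np.float64(28.959094979144936), np.float64(3.6260051800592916), np.float64(0.10015109824161625))
```

View pics/f.png

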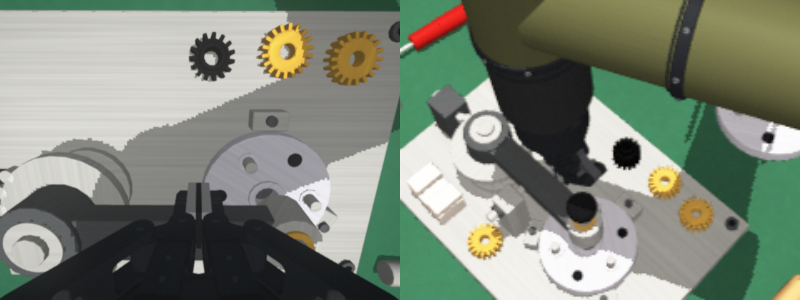

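The arm sits against a hard stop: 29 N with no movement, well above any lobe, and its tip is over the carrier. I'll back off, rise and check.

Call:
{"name": "play_rows", "arguments": {"increments": [[0,[1.5,0,0],0],[0,[2.0,0,0],0],[0,[2.0,0,0],0],[0,[0,0,-4],0],[0,[0,0,-4],0],[0,[3,0,-2],0],[0,[3,0,0],0],[0,[0,0,0],0],[0,[0,0,0],0]]}}

```text
clock: 5.78
tool_pos: [0.5119, 0.1075, 0.2004]
tcp_rot: [3.141, 0.001, -3.052]
ft_force: [-0.0, -0.5, 0.0]
finger_gap: 0.003
finger_force: 0.0
```

Run:
```python
from h import *
import cv2
k=w(V,.02,.075,.142)
s=monitor.sense();print("knob",k,s["tool_pos"],s["tcp_rot"])
tiles=[]
for n in("scene","side","wrist"):
    p=optics.camera_params(n);im=optics.snapshot(n)[:,:,::-1].copy();c=proj(n,k,p)[0];print(n,c)
    x,y=np.clip(c.astype(int),[80,100],[559,379]);t=im[y-100:y+100,x-80:x+80];print("origin",x-80,y-100)
    tiles.append(cv2.resize(t,(266*1,332),interpolation=cv2.INTER_CUBIC))
cv2.imwrite("pics/g.png",np.hstack(tiles))
```

```text
knob [0.64042218 0.17950603 0.142     ] [0.51193212 0.10753133 0.20039195] [ 3.14110043e+00  5.64721387e-04 -3.05202080e+00]
scene [289.71366977 342.61055323]
origin 209 242
side [206.97711637 224.55920905]
origin 126 124
wrist [418.07639248 472.17313204]
origin 338 279
```

View pics/g.png

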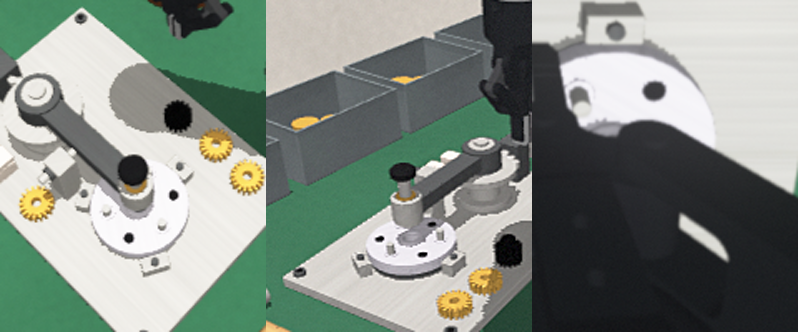

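The pictures put the knob at (288,343) in scene and (208,225) in side, within about 1 px of the second-stop prediction, so the arm is home. I'll go over the knob.

Call:
{"name": "play_rows", "arguments": {"increments": [[0,[-3.4,1.5,0],0],[0,[-3.4,1.5,0],0],[0,[-3.4,1.5,0],0],[0,[-3.24,1.52,0],0],[0,[0,0,0],0],[0,[0,0,0],0],[0,[0,0,2],0],[0,[0,0,1.2],0],[0,[0,0,0],0],[0,[0,0,0],0]]}}

```text
clock: 7.18
tool_pos: [0.6403, 0.1791, 0.1688]
tcp_rot: [-3.141, 0.001, -3.053]
ft_force: [0.3, -0.7, 0.8]
finger_gap: 0.002
finger_force: 0.0
```

Run:
```python
from h import *
import cv2
s=monitor.sense();print(s["tool_pos"],s["tcp_rot"],s["ft_force"])
t=[cv2.resize(optics.snapshot(n)[y:y+120,x:x+160],(400,300)) for n,x,y in(("scene",209,270),("side",126,160))]
cv2.imwrite("pics/i.png",np.hstack(t)[:,:,::-1])
```

```text
[0.64028891 0.17911617 0.16883098] [-3.14148255e+00  6.58851788e-04 -3.05273054e+00] [ 0.34509143 -0.74937131  0.84078462]
```

View pics/i.png

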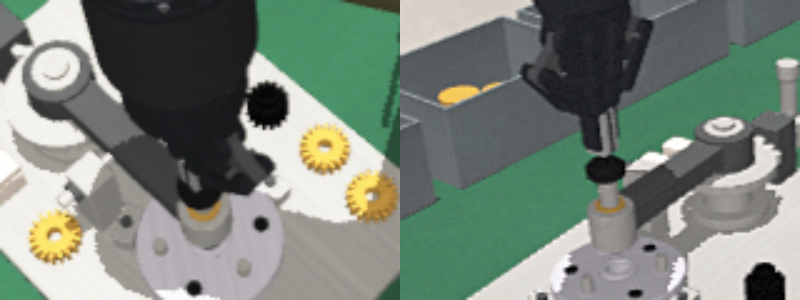

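The fingertips stand centred about 10 mm above the knob, which is at (605,168) in the side tile. I'll press down: 10 mm to contact, then 26 mm of travel.

Call:
{"name": "play_rows", "arguments": {"increments": [[0,[0,0,1],0],[0,[0,0,0.5],0],[0,[0,0,0.5],0],[0,[0,0,0.5],0],[0,[0,0,0.4],0],[0,[0,0,0.3],0],[0,[0,0,0.2],0],[0,[0,0,0],0]]}}

```text
clock: 8.28
tool_pos: [0.6402, 0.1792, 0.134]
tcp_rot: [3.142, -0.0, -3.053]
ft_force: [0.3, 0.2, 0.8]
finger_gap: 0.0
finger_force: 0.3
```

Call:
{"name": "play_rows", "arguments": {"increments": [[0,[0,0,0.2],0],[0,[0,0,0],0],[0,[0,0,0],0]]}}

```text
clock: 8.65
tool_pos: [0.6403, 0.1793, 0.1331]
tcp_rot: [-3.141, 0.0, -3.053]
ft_force: [-2.0, 0.8, 5.4]
finger_gap: 0.005
finger_force: 2.8
```

Call:
{"name": "play_rows", "arguments": {"increments": [[0,[0,0,0.15],0],[0,[0,0,0],0]]}}

```text
clock: 8.9
tool_pos: [0.6403, 0.1793, 0.133]
tcp_rot: [-3.141, 0.001, -3.052]
ft_force: [-5.6, 0.7, 10.2]
finger_gap: -0.001
finger_force: 5.2
```

Call:
{"name": "play_rows", "arguments": {"increments": [[0,[0,0,-1.5],0],[0,[0,0,-3],0],[0,[0,0,-4],0],[0,[4,0,-3],0],[0,[5,0,0],0],[0,[5,0,0],0],[0,[0,0,0],0],[0,[0,0,0],0]]}}

```text
clock: 9.9
tool_pos: [0.501, 0.1669, 0.2462]
tcp_rot: [3.141, 0.001, -3.053]
ft_force: [0.3, 0.6, -0.2]
finger_gap: -0.004
finger_force: 0.0
```

Run:
```python
from h import *
import cv2
for z in(.116,.142): print(z,proj("scene",w(V,.02,.075,z)),proj("side",w(V,.02,.075,z)))
t=[cv2.resize(optics.snapshot(n)[y:y+150,x:x+200],(400,300)) for n,x,y in(("scene",189,270),("side",126,160))]
cv2.imwrite("pics/j.png",np.hstack(t)[:,:,::-1])
```

```text
0.116 [[290.74840061 348.68890889]] [[208.41103456 235.92260606]]
0.142 [[289.71366977 342.61055323]] [[206.97711637 224.55920905]]
```

View pics/j.png

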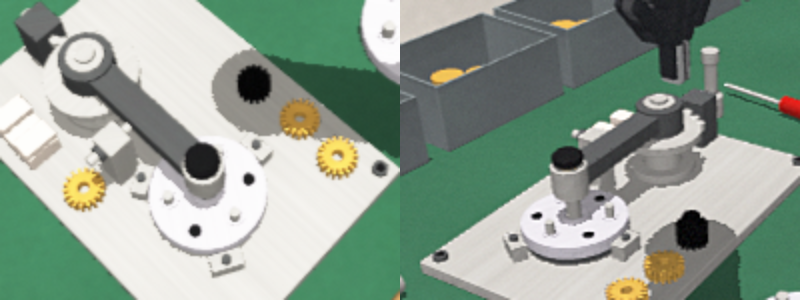

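The knob stays down with the gripper away: in the side tile it is at (567,153), which is full-picture (209.5,236.5) against (208.4,235.9) predicted for fully down. The pin is in the bore and everything else is in place.

```bash
python3 -c "
from workcell import workorder; print(workorder.finish_job())"
```

```text
the job is handed in; nothing more can be done
None
```

The swing arm is home at its second stop and the locating pin is latched down in the carrier's bore. The job is handed in at about 10 s of the 48 s allowed, with nothing else visibly disturbed and the gripper clear.

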